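Shut today's pill lid and point out tomorrow's compartment

ROBOT

A 6-joint arm with a two-finger parallel gripper is mounted at the origin on the work surface. World frame = base frame: x ahead of the robot, y to its left, z up, the work surface at z = 0. Lengths are in mm, angles in degrees, forces in N, time in s.
With the tool pointing down it reaches from about 300 to 850 mm from the base axis. Payload 4.2 kg.
Tool frame: the origin (TCP) lies at the very end of the fingers, on their centre line; the grasp point (between the pads) lies 19 mm behind it; x points along the fingers, y is the direction in which the jaws open and shut, and the axes are right-handed (so a half turn about x gives the same grasp; the last joint's range is limited). The gripper opens to 91 mm and grips with 3 to 60 N. Pads are 32 mm wide; open, the fingers measure 118 mm over their backs; the gripper's body (76 mm by 178 mm) begins 60 mm behind the grasp point.
Start: joints at [69.213, 18.312, 89.639, -0, 72.044, -1.146], TCP at [193.275, 541.561, 213.976] pointing down, gripper open.
Joint ranges: [-177.97, 177.97], [-48.28, 115.42], [12.27, 149.76], [-77.06, 257.06], [2.81, 150.46], [-146.56, 146.56]. Speed limits (degrees/s): [147.25, 147.25, 180, 180, 180, 180].

INTERFACE

Orientations are given as [roll, pitch, yaw] about the fixed x, y, z axes, in that order (R = Rz(yaw) Ry(pitch) Rx(roll)).
In Python, from workcell import sensors, grab_frame, job_done, finder gives the robot as it stands.
- The arm moves only by the tool play_rows, never from a script. Its argument "motion" is a list of rows, each a list of 5 numbers: the shift along the world's x, y, z in m, then the turn about the world's z in rad, then the opening, from 0 (shut) to 1 (fully open). In form: [[tx, ty, tz, roll, fingers], ...]. A call has exactly 8 rows; each row is the pose to reach, as a shift and turn from the pose commanded when the call began; what a row does not reach only later rows make up. A row lasts 1/12 s, in which the tool goes at most 41.7 mm and 7.16 degrees, less where a joint would pass 70% of its speed; a pose out of reach is approached as far as the arm can. A call with a gripper value outside its range is refused whole. The fingers move at their own pace and stop on an object; "squeeze" is the grip in N (left out, the last holds). Time passes only in rows, so rows that repeat a pose let the fingers close, or fill a call up. It gives the time, the measured TCP pose, the force and the opening at its end, in the units of the state.
- sensors.state(): the state, without advancing time (a new reading comes with each control period).
- grab_frame(name): name is "side" or "top"; returns a dict with "img" (384x512x3 uint8, blue, green, red), "fx", "fy", "cx", "cy" (pixels), "rvec" (rotation vector, rad) and "tvec" (3), from world to camera coordinates, as OpenCV has them. Camera axes: x right, y down, z forward; pixel columns grow to the right and rows downward; lengths in mm; the calibration is good to about 2 mm. A picture is of the moment at which its call begins. There is no depth.
- job_done(): hands the job in, once; it reports no verdict.
Trained networks look in a picture, given as the dict that the camera call returned (one of the last four; its "shot" number tells which), for a name from the list of things; names that differ only in an ending like _2 or _b are one class to them, and where a whole thing is asked for, a point or a joint stands for the part that bears it (a point fixed in the world has none). Each returns a list of dicts, best first, with "conf" (0 to 1); they miss things now and then, are a little off and sometimes report something else, mostly with a low value. They report only what shows in the picture. A call takes as long as a camera call. They do not tell look-alikes from the thing itself.
- finder.spot_in(picture, label): "point" ([column, row] in pixels, amid what is visible of it).
- finder.spot_point(picture, label): "point" ([column, row] in pixels: a listed point, or the origin of a listed thing).
The state is a dict: "time_s": time; "qpos": joint angles; "qvel": joint speeds; "effort": joint torques, N m; "ee_pos": TCP position; "ee_rot": TCP orientation; "force": force on the tool from outside, world axes, zero at the start; "torque": the same for the moment, N m; "gripper_width": finger opening in mm.
Only numpy, scipy, OpenCV 4.12 (cv2) and the standard library are available. Lean on these libraries where they do the work, as an engineer would, in place of code of your own. Each camera call takes 0.05 s, during which the arm holds its last target.

TASK

Today's pills have been taken and that compartment of the blue pill organizer still has its lid standing open: push the lid fully shut with a fingertip. Then show which compartment is tomorrow's, the next one along the row going away from the end with the carrying loop: bring your closed fingertips just above the middle of its lid, pointing down at it without touching, and keep pointing there for about three seconds, finishing still in that pose. Do not touch the other lids, the cup, eyeglass case, coaster, flashlight, medicine jar or clock, and pick nothing up.

Things in the scene. Friction and masses are not known exactly. Their poses are not given: they have to be found in the camera images.
- tray: Blue plastic tray of the pill organizer, 62 x 304 mm, fixed on the nightstand; origin at the centre of its underside. A flat carrying loop sticks out 34 mm from its +y end (first day); the -y end is plain. Seven identical compartments stand in a row along its y axis, 42 mm apart, centred at y = +126, +84, ... -126 mm.
- pod0: The compartment whose lid stands open at the start, at any place in the row but the last (plain end). Blue open box 52 (x) x 40 (y) x 28 mm high, 2 mm walls, fixed; origin at the centre of its underside, 4 mm above the nightstand; axes as the tray's. With lid shut: lid top z = 32 mm; in its middle (x = -1, y = 0) a raised thumb bar, 22 (x) x 20 (y) mm, top z = 37 mm.
- pod1: A compartment like pod0, same size, axes and origin, but with its lid shut; at any other place in the row but the last.
- pod2: A compartment like pod0, same size, axes and origin, but with its lid shut; at any other place in the row but the last.
- pod3: A compartment like pod0, same size, axes and origin, but with its lid shut; at any other place in the row but the last.
- pod4: A compartment like pod0, same size, axes and origin, but with its lid shut; at any other place in the row but the last.
- pod5: A compartment like pod0, same size, axes and origin, but with its lid shut; at any other place in the row but the last.
- pod6: A compartment like pod0, same size, axes and origin, but with its lid shut; always at the last place, the plain end.
- lid0 (a joint): Angle of pod0's lid, rad: 0 shut, growing as it opens; starts at 0.7 to 1.2. Lid 50 (x) x 39 x 4 mm, hinged along y at pod x = +25, z = 28 mm, opening up and away to +x; stiff hinge (0.02 N m), stays where left, firm stop at 0. While steep it jams if pressed straight down on its edge: push its outer face to -x and down (1 to 2 N), then down on the bar. Closed fingertips clear the lids beside it.
- lid1 (a joint): Angle of pod1's lid, rad; shut (0) at the start, stiff like lid0.
- lid2 (a joint): Angle of pod2's lid, rad; shut (0) at the start, stiff like lid0.
- lid3 (a joint): Angle of pod3's lid, rad; shut (0) at the start, stiff like lid0.
- lid4 (a joint): Angle of pod4's lid, rad; shut (0) at the start, stiff like lid0.
- lid5 (a joint): Angle of pod5's lid, rad; shut (0) at the start, stiff like lid0.
- lid6 (a joint): Angle of pod6's lid, rad; shut (0) at the start, stiff like lid0.
- cup: Stainless steel cup, 74 mm across, 90 mm high, loose; origin at the centre of its underside. To be left alone.
- case: Black eyeglass case, 60 x 155 x 36 mm, long axis y, loose; origin at the centre of its underside. To be left alone.
- coaster: Round white ceramic coaster, 98 mm across, 8 mm thick, loose; origin at the centre of its underside. To be left alone.
- flashlight: Small aluminium flashlight lying along its y axis, 120 mm long, 34 mm across the head, loose; origin at the centre of its underside. To be left alone.
- medicine: Small medicine jar, 44 mm across, 75 mm high, loose; origin at the centre of its underside. To be left alone.
- clock: White alarm clock, 45 x 90 mm, 70 mm high, loose; origin at the centre of its underside. To be left alone.
Mind the look-alikes: they are no part of the job. What is shaped like the pod6 but yellow is not meant. What is shaped like the pod3 but pink is not meant.

How it is judged:
By the outcome, as a careful person would: the job done as asked, in the order asked, and still so for the second after the job is handed in, with the robot touching nothing.
It also fails if it takes over 37 s, if anything falls off the work surface, if the arm or the gripper's body presses on something with over 40 N, if the wrist force passes 120 N, or if a joint passes its speed limit or range.

## Working session

There is one attempt and no reset: what is moved stays moved. The work goes in short steps, Python scripts to look and compute and a tool call to move; the robot and the scene stay as the last step left them, time stands still between calls to the robot, and variables do not carry over. Pictures are saved under pics/ and viewed, and the job is handed in when it is done.

Besides the shell and the picture viewer there is one more tool, called as name([rows], argument=value, ...), one row to a line, values as JSON. play_rows: Moves the arm, as the interface text tells. Its arguments: {"type":"object","properties":{"motion":{"type":"array","items":{"type":"array","items":{"type":"number"}}},"squeeze":{"type":"number"}},"required":["motion"]}

```bash
mkdir -p pics; cat > h.py <<'E'
import numpy as np,cv2
from workcell import sensors,grab_frame,job_done,finder
def proj(f,P):
    K=np.array([[f['fx'],0,f['cx']],[0,f['fy'],f['cy']],[0,0,1]])
    return cv2.projectPoints(np.float64(P).reshape(-1,3),np.float64(f['rvec']),np.float64(f['tvec']),K,None)[0].reshape(-1,2)
def onz(f,uv,z):
    R=cv2.Rodrigues(np.float64(f['rvec']))[0];t=np.float64(f['tvec']).ravel()
    C=-R.T@t;d=R.T@np.array([(uv[0]-f['cx'])/f['fx'],(uv[1]-f['cy'])/f['fy'],1])
    return C+d*(z-C[2])/d[2]
E
python3 - <<'E'
from h import *
s=sensors.state();print(s['time_s'],s['ee_pos'],s['ee_rot'],s['force'],s['gripper_width'])
for n in('top','side'):
    f=grab_frame(n);cv2.imwrite(f'pics/{n}1.png',f['img'])
    R=cv2.Rodrigues(np.float64(f['rvec']))[0];print(n,f['fx'],-R.T@np.float64(f['tvec']).ravel())
    for l in('tray','pod0','lid0','pod6'):
        for d in finder.spot_point(f,l)[:4]: print(l,d, onz(f,d['point'],4 if l!='tray' else 0).round(0))
E
```

```text
0.0 [193.08857634 541.06794883 213.12861849] [ -90.78683447   89.89799501 -110.42825643] [-0.29214824 -0.09586501  0.23737459] 91.07349635943655
top 397.90649314961564 [428.7187778  -17.48444949 879.85603244]
tray {'point': [273.0, 199.9], 'conf': 0.61} [501. -34.   0.]
pod0 {'point': [272.7, 204.8], 'conf': 0.93} [490. -34.   4.]
pod0 {'point': [239.0, 213.6], 'conf': 0.9} [472.  41.   4.]
pod0 {'point': [311.1, 192.1], 'conf': 0.9} [ 517. -119.    4.]
pod0 {'point': [370.5, 190.8], 'conf': 0.79} [ 518. -249.    4.]Traceback (most recent call last):
  File "<stdin>", line 7, in <module>
ValueError: it knows: case, clock, coaster, cup, flashlight, medicine, pod, tray
```

```bash
python3 - <<'E'
from h import *
for n in('top','side'):
    f=grab_frame(n);cv2.imwrite(f'pics/{n}2.png',cv2.resize(f['img'],(800,600),interpolation=cv2.INTER_CUBIC))
    R=cv2.Rodrigues(np.float64(f['rvec']))[0];print(n,f['fx'],-R.T@np.float64(f['tvec']).ravel())
    for l in('tray','pod0'):
        for d in finder.spot_point(f,l)[:14]: print(l,d, onz(f,d['point'],4 if l!='tray' else 0).round(0))
E
```

```text
top 397.90649314961564 [428.7187778  -17.48444949 879.85603244]
tray {'point': [273.0, 200.6], 'conf': 0.71} [500. -34.   0.]
pod0 {'point': [367.8, 148.8], 'conf': 0.94} [ 612. -246.    4.]
pod0 {'point': [217.3, 214.1], 'conf': 0.91} [472.  89.   4.]
pod0 {'point': [289.7, 198.9], 'conf': 0.9} [503. -71.   4.]
pod0 {'point': [329.2, 185.0], 'conf': 0.88} [ 532. -159.    4.]
pod0 {'point': [312.0, 190.9], 'conf': 0.85} [ 520. -121.    4.]
pod0 {'point': [237.6, 211.7], 'conf': 0.81} [476.  44.   4.]
pod0 {'point': [260.5, 269.2], 'conf': 0.73} [350.  -5.   4.]
pod0 {'point': [272.5, 205.5], 'conf': 0.71} [489. -33.   4.]
pod0 {'point': [372.4, 194.0], 'conf': 0.66} [ 511. -253.    4.]
pod0 {'point': [258.1, 208.7], 'conf': 0.63} [482.  -1.   4.]
side 404.87074074214723 [ 159.14856933 -510.19316867  615.80719184]
tray {'point': [255.0, 214.6], 'conf': 0.92} [490. -39.   0.]
pod0 {'point': [187.8, 231.6], 'conf': 0.97} [353.  -4.   4.]
pod0 {'point': [240.2, 204.3], 'conf': 0.89} [480.   0.   4.]
pod0 {'point': [371.9, 256.7], 'conf': 0.88} [ 607. -254.    4.]
pod0 {'point': [270.0, 222.0], 'conf': 0.75} [502. -76.   4.]
pod0 {'point': [304.6, 241.3], 'conf': 0.75} [ 527. -154.    4.]
pod0 {'point': [256.2, 213.1], 'conf': 0.65} [493. -40.   4.]
pod0 {'point': [215.5, 184.9], 'conf': 0.64} [468.  82.   4.]
pod0 {'point': [227.9, 192.0], 'conf': 0.62} [478.  47.   4.]
pod0 {'point': [334.0, 284.1], 'conf': 0.62} [ 507. -258.    4.]
pod0 {'point': [287.8, 233.3], 'conf': 0.6} [ 513. -120.    4.]
```

View pics/top2.png

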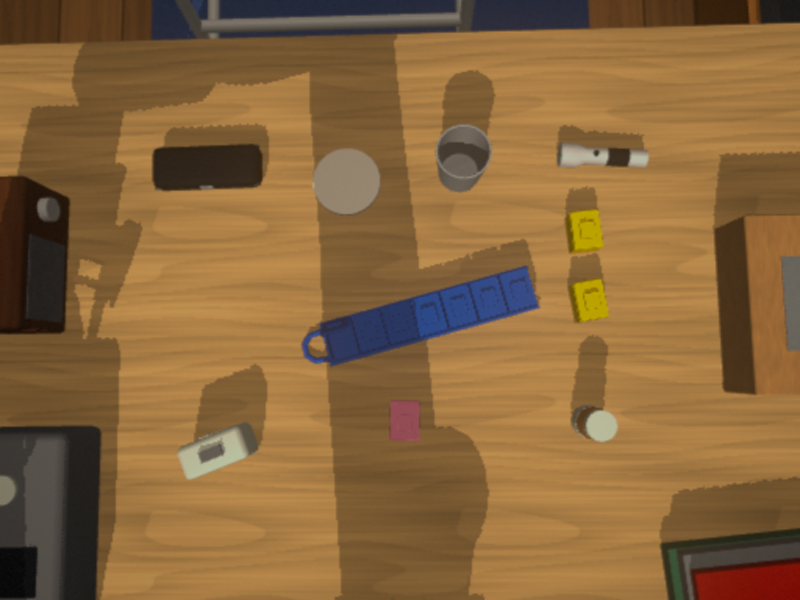

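View pics/side2.png

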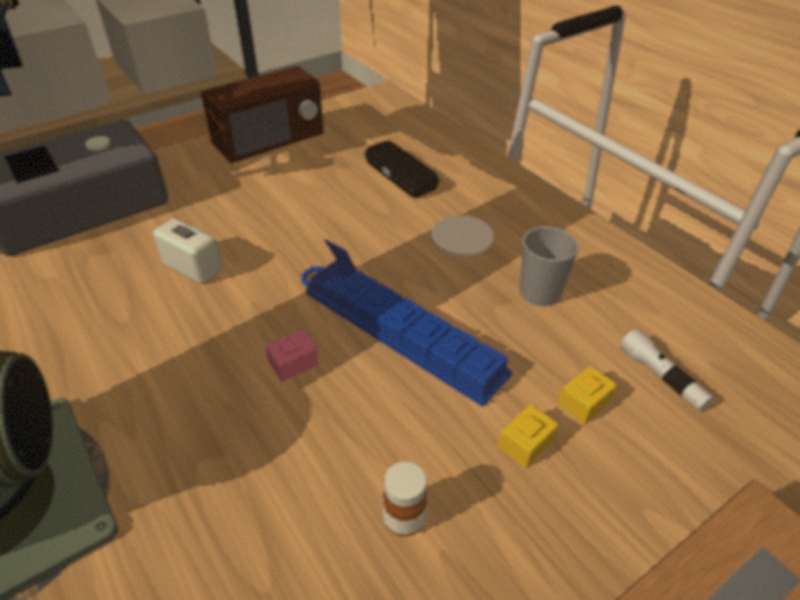

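```bash
python3 - <<'E'
from h import *
from scipy.optimize import least_squares
F={n:grab_frame(n) for n in('top','side')}
obs=[]
for n in F:
    D=finder.spot_point(F[n],'pod0')
    obs+=[(n,d['point']) for d in D if d['conf']>.4]
    obs+=[(n,d['point'],1) for d in finder.spot_point(F[n],'tray')[:1]]
ys=np.array([126-42*i for i in range(7)])
def model(p,n):
    c,s=np.cos(p[2]),np.sin(p[2]);P=[(p[0]-s*y,p[1]+c*y,4) for y in ys]
    return proj(F[n],P)
def res(p):
    M={n:model(p,n) for n in F};r=[]
    for o in obs:
        if len(o)>2: continue
        d=M[o[0]]-o[1];k=np.argmin((d**2).sum(1))
        if np.linalg.norm(d[k])<12: r+=list(d[k])
        else: r+=[0,0]
    return r
p=least_squares(res,[497,-36,np.radians(13.9)],loss='soft_l1').x
print(p[:2],np.degrees(p[2]),np.round(res(p),1))
np.save('p.npy',p)
for n in F:
    f=F[n];c,s=np.cos(p[2]),np.sin(p[2])
    W=lambda x,y,z:(p[0]+c*x-s*y,p[1]+s*x+c*y,z)
    a,b=np.min(model(p,n),0)-40,np.max(model(p,n),0)+40
    k=min(800/(b[0]-a[0]),600/(b[1]-a[1]))
    im=f['img'][int(a[1]):int(b[1]),int(a[0]):int(b[0])]
    im=cv2.resize(im,None,fx=k,fy=k,interpolation=cv2.INTER_CUBIC)
    im=(255*(im/255.)**.5).astype(np.uint8); cv2.imwrite(f'pics/{n}3raw.png',im)
    def line(Ps,col):
        q=((proj(f,Ps)-a.astype(int))*k).astype(int);cv2.polylines(im,[q.reshape(-1,1,2)],True,col,1)
    line([W(-31,-152,0),W(31,-152,0),W(31,152,0),W(-31,152,0)],(0,0,255))
    for y in ys: line([W(-26,y-20,32),W(26,y-20,32),W(26,y+20,32),W(-26,y+20,32)],(0,255,0))
    cv2.imwrite(f'pics/{n}3.png',im);print(im.shape,a,k)
E
```

```text
[495.85808163 -36.93479864] 13.868226086174342 [-1.6 -0.3 -0.2  0.1  0.   0.   1.2 -0.9  0.   0.   0.   0.   2.   0.5
 -0.  -0.9 -1.5  1.   1.2  1.2 -0.9  1.3  0.1 -0.4  0.   0.   3.2 -2.5
  0.   0.   0.   0.   0.3  2.3  3.8 -0.4 -1.3 -0.5 -1.9 -0.8]
(458, 802, 3) [178.93770586 147.76482274] 4.198282281559371
(601, 740, 3) [174.04536236 144.43529448] 4.324588843043544
```

View pics/top3.png

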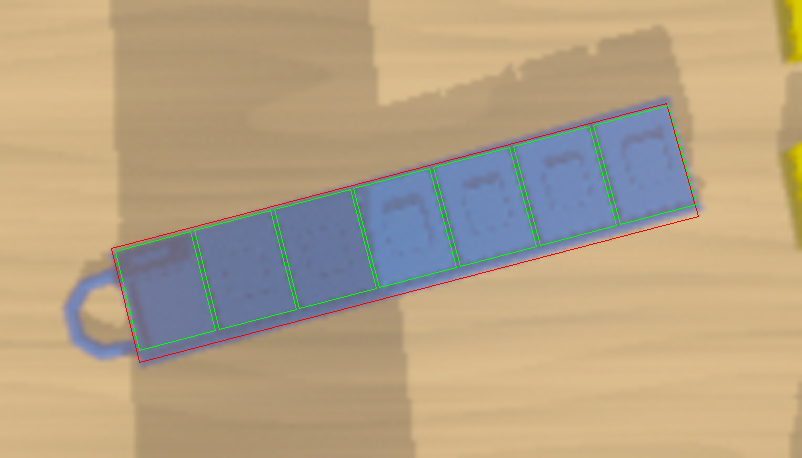

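View pics/side3.png

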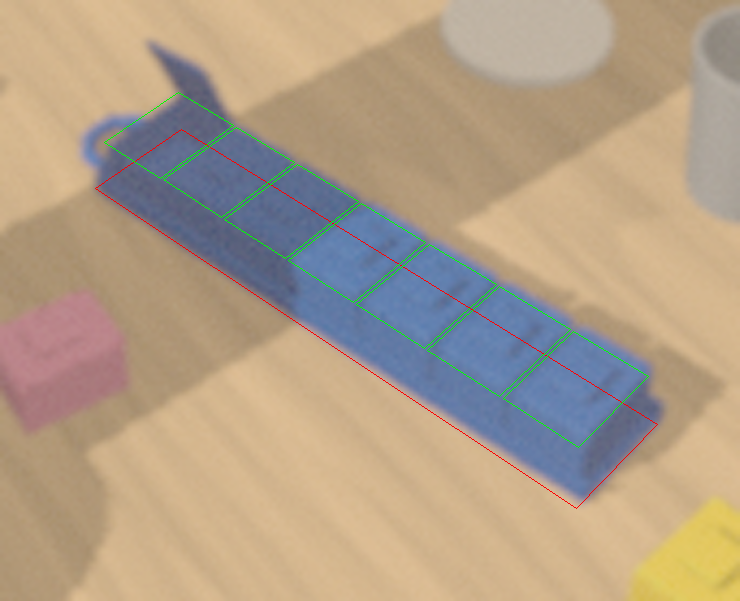

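View pics/top3raw.png

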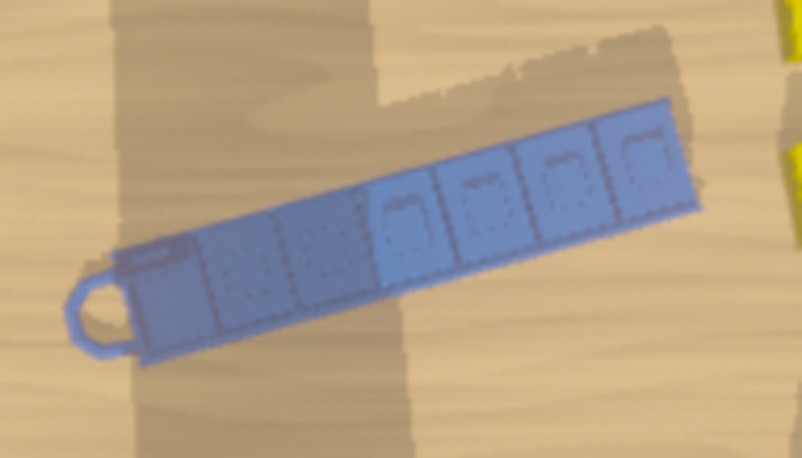

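View pics/side3raw.png

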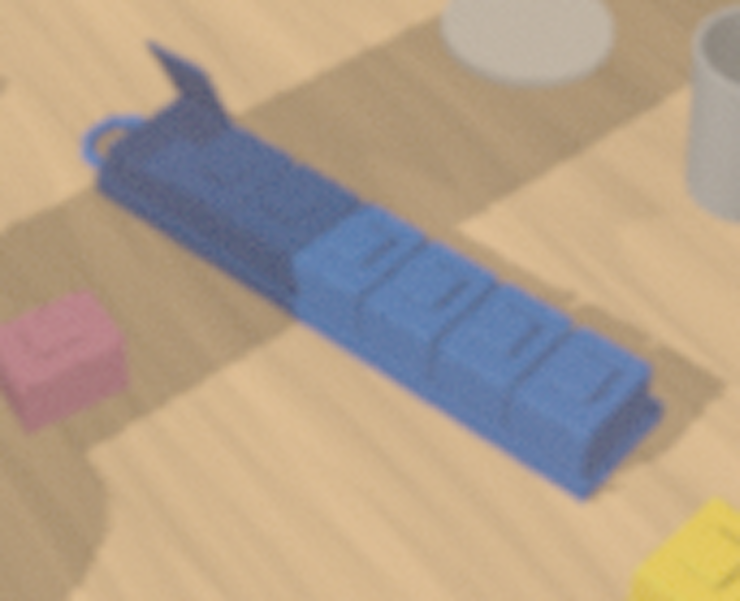

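```bash
python3 - <<'E'
from h import *
from scipy.optimize import minimize
F={n:grab_frame(n) for n in('top','side')}
p0=np.load('p.npy');S=6
def W(p,x,y,z):
    c,s=np.cos(p[2]),np.sin(p[2]);return (p[0]+c*x-s*y,p[1]+s*x+c*y,z)
def boxes(p,th):
    B=[[W(p,x,y,z) for x in(-31,31) for y in(-152,152) for z in(0,4)]]
    B+=[[W(p,x,y,z) for x in(-26,26) for y in(-146,104) for z in(4,36)]]
    B[1]=[W(p,x,y,z) for x in(-26,26) for y in(-146,104) for z in(4,36)]
    B+=[[W(p,x,y,z) for x in(-26,26) for y in(106,146) for z in(4,32)]]
    # open lid
    B+=[[W(p,25-np.cos(th)*r-np.sin(th)*-h,126+y,32+np.sin(th)*r+np.cos(th)*h) for r in(0,50) for h in(0,4) for y in(-19.5,19.5)]]
    B+=[[W(p,25-np.cos(th)*r+np.sin(th)*h,126+y,32+np.sin(th)*r+np.cos(th)*h) for r in(15,37) for h in(4,9) for y in(-10,10)]]
    return B
# pod heights: origin 4mm above table; z values in pod frame? test both
def render(p,n,th,dz,shape,a):
    m=np.zeros(shape,np.uint8)
    for i,b in enumerate(boxes(p,th)):
        b=np.array(b)
        if i>0: b[:,2]+=dz
        q=((proj(F[n],b)-a)*S).astype(np.int32)
        cv2.fillConvexPoly(m,cv2.convexHull(q.reshape(-1,1,2)),1)
    return m
D={}
for n in F:
    q=proj(F[n],[W(p0,x,y,z) for x in(-60,60) for y in(-175,175) for z in(0,70)])
    a=np.floor(q.min(0));b=np.ceil(q.max(0))
    im=F[n]['img'][int(a[1]):int(b[1]),int(a[0]):int(b[0])]
    im=cv2.resize(im,None,fx=S,fy=S,interpolation=cv2.INTER_CUBIC).astype(int)
    a=a-0.5+0.5/S
    m=(((im[...,0]-im[...,2])>25)&(im[...,0]>im[...,1]+15)).astype(np.uint8)
    # ignore loop
    ig=np.zeros_like(m);qq=((proj(F[n],[W(p0,x,y,z) for x in(-25,22) for y in(153.5,195) for z in(0,4)])-a)*S).astype(np.int32)
    cv2.fillConvexPoly(ig,cv2.convexHull(qq.reshape(-1,1,2)),1)
    D[n]=(a,m,ig,im)
for dz in(0,-4,4):
  best=None
  for off in (0,):
    def cost(v):
        c=0
        for n in F:
            a,m,ig,_=D[n];p=[v[0],v[1],v[2]/50]
            # calibration offset is ignored
            r=render(p,n,v[3]/20,dz,m.shape,a);c+=((r!=m)&(ig==0)).sum()/S/S
        return c
    for th in(.75,1.0,1.2):
        r=minimize(cost,[p0[0],p0[1],p0[2]*50+.5,th*20],method='Nelder-Mead',options=dict(initial_simplex=None,xatol=.05,fatol=.5))
        if best is None or r.fun<best.fun: best=r
  v=best.x;print(dz,best.fun,v[:2],np.degrees(v[2]/50),v[3]/20)
  # per-cam
  if dz==0: np.save('p2.npy',[v[0],v[1],v[2]/50,v[3]/20])
  for n in F:
    def c1(w):
        a,m,ig,_=D[n];r=render([w[0],w[1],w[2]/50],n,w[3]/20,dz,m.shape,a);return ((r!=m)&(ig==0)).sum()/S/S
    r=minimize(c1,v,method='Nelder-Mead');print('  ',n,r.fun,r.x[:2],np.degrees(r.x[2]/50),r.x[3]/20)
    if dz==0:
        a,m,ig,im=D[n];im=np.sqrt(im.clip(0,255)/255.)*255;im=im.astype(np.uint8)
        rr=render([v[0],v[1],v[2]/50],n,v[3]/20,dz,m.shape,a)
        cv2.drawContours(im,cv2.findContours(rr,0,1)[0],-1,(0,0,255),1);cv2.drawContours(im,cv2.findContours(m,0,1)[0],-1,(0,255,0),1)
        im=cv2.resize(im,(760,int(760*im.shape[0]/im.shape[1])));cv2.imwrite(f'pics/{n}4.png',im[:600])
E
```

```text
0 652.1111111111111 [496.32950071 -34.68064398] 15.129730883611844 0.7815819084359266
   top 222.69444444444446 [496.34214176 -35.04725891] 15.12233283625285 0.7825168119879645
   side 412.3611111111111 [496.33353614 -34.65509676] 15.146187508145971 0.8199100249332087
-4 601.5555555555555 [497.79677086 -35.91235877] 15.06023892212136 0.7698590971617932
   top 225.69444444444446 [496.98487736 -36.73020217] 14.651623284965538 0.7946557572556612
   side 256.72222222222223 [498.28104465 -33.2478673 ] 14.805260709419573 0.8707229385282276
4 833.5277777777778 [495.9123604  -34.59867186] 14.907236011148777 0.8088316230393857
   top 235.38888888888889 [495.9123604  -34.59867186] 14.907236011148777 0.8088316230393857
   side 589.5277777777777 [496.613445   -34.58507097] 15.049683981905792 0.8367813060337832
```

```bash
cd pics; python3 -c "
import cv2
for n in('top4','side4'):print(cv2.imread(n+'.png').shape)"
```

```text
(425, 760, 3)
(600, 760, 3)
```

View pics/top4.png

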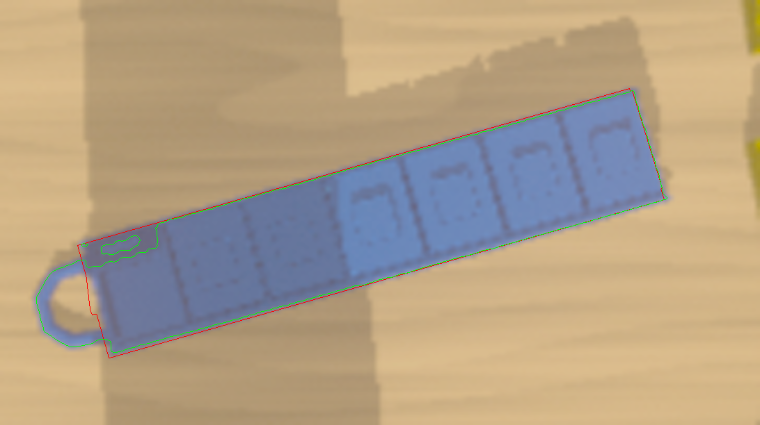

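View pics/side4.png

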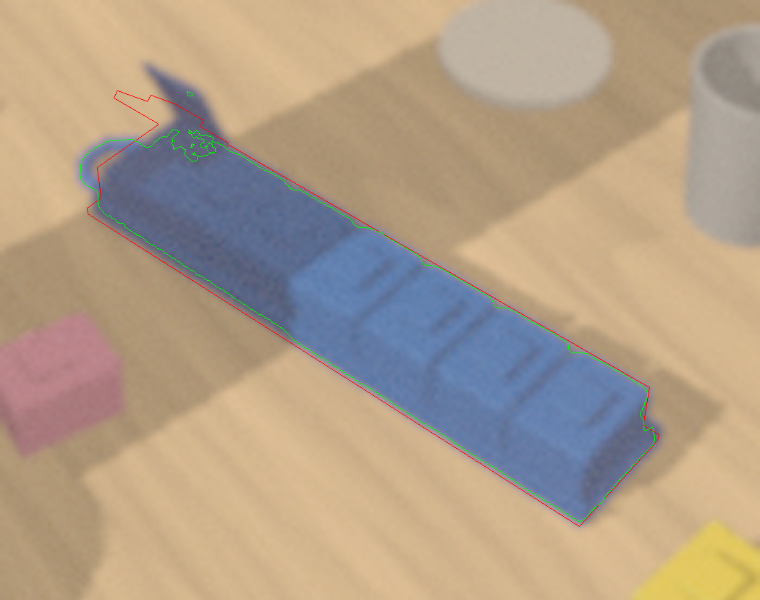

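```bash
cat > fit.py <<'E'
from h import *
from scipy.optimize import minimize
S=6
def W(p,x,y,z):
    c,s=np.cos(p[2]),np.sin(p[2]);return (p[0]+c*x-s*y,p[1]+s*x+c*y,z)
def boxes(p,th):
    B=[[W(p,x,y,z) for x in(-31,31) for y in(-152,152) for z in(0,4)]]
    B+=[[W(p,x,y,z) for x in(-26,26) for y in(-146,104) for z in(4,36)]]
    B+=[[W(p,x,y,z) for x in(-26,26) for y in(106,146) for z in(4,32)]]
    L=lambda r,h,y:W(p,25-np.cos(th)*r+np.sin(th)*h,126+y,32+np.sin(th)*r+np.cos(th)*h)
    B+=[[L(r,h,y) for r in(0,50) for h in(0,4) for y in(-19.5,19.5)]]
    B+=[[L(r,h,y) for r in(15,37) for h in(4,9) for y in(-10,10)]]
    return B
def render(f,p,th,sh,shape,a):
    m=np.zeros(shape,np.uint8)
    for b in boxes(p,th):
        q=((proj(f,b)+sh-a)*S).astype(np.int32)
        cv2.fillConvexPoly(m,cv2.convexHull(q.reshape(-1,1,2)),1)
    return m
E
python3 - <<'E'
from fit import *
F={n:grab_frame(n) for n in('top','side')}
p0=np.load('p2.npy');D={}
for n in F:
    q=proj(F[n],[W(p0,x,y,z) for x in(-60,60) for y in(-175,175) for z in(0,80)])
    a=np.floor(q.min(0));b=np.ceil(q.max(0))
    im=F[n]['img'][int(a[1]):int(b[1]),int(a[0]):int(b[0])]
    im=cv2.resize(im,None,fx=S,fy=S,interpolation=cv2.INTER_CUBIC).astype(int);a=a-0.5+0.5/S
    m=(im[...,0]>im[...,2]*1.08).astype(np.uint8)
    m=cv2.morphologyEx(m,cv2.MORPH_CLOSE,np.ones((13,13)));m=cv2.morphologyEx(m,cv2.MORPH_OPEN,np.ones((9,9)))
    k,l,st,_=cv2.connectedComponentsWithStats(m);m=(l==1+np.argmax(st[1:,4])).astype(np.uint8)
    ig=np.zeros_like(m);qq=((proj(F[n],[W(p0,x,y,z) for x in(-27,27) for y in(154,195) for z in(0,4)])-a)*S).astype(np.int32)
    cv2.fillConvexPoly(ig,cv2.convexHull(qq.reshape(-1,1,2)),1);D[n]=(a,m,ig,im)
def cost(v,ns=('top','side')):
    c=0
    for n in ns:
        a,m,ig,_=D[n];sh=v[4:6] if n=='side' and len(v)>4 else 0
        c+=((render(F[n],[v[0],v[1],v[2]/50],v[3]/20,sh,m.shape,a)!=m)&(ig==0)).sum()/S/S
    return c
def opt(fn,x0):
    sx=np.vstack([x0]+[np.array(x0)+d for d in np.eye(len(x0))*2]);r=minimize(fn,x0,method='Nelder-Mead',options=dict(initial_simplex=sx,maxiter=600));
    sx=np.vstack([r.x]+[r.x+d for d in np.eye(len(x0))]);return minimize(fn,r.x,method='Nelder-Mead',options=dict(initial_simplex=sx,maxiter=600))
x0=[p0[0],p0[1],p0[2]*50,21.]
for lab,ns in(('both',('top','side')),('top',('top',)),('side',('side',))):
    r=opt(lambda v:cost(v,ns),x0);print(lab,r.fun,r.x[:2],np.degrees(r.x[2]/50),r.x[3]/20)
r=opt(cost,x0+[0.,0.]);v=r.x;print('shift',r.fun,v[:2],np.degrees(v[2]/50),v[3]/20,v[4:])
np.save('p3.npy',[v[0],v[1],v[2]/50,v[3]/20,v[4],v[5]])
for n in F:
    a,m,ig,im=D[n];im=(np.sqrt(im.clip(0,255)/255.)*255).astype(np.uint8)
    rr=render(F[n],[v[0],v[1],v[2]/50],v[3]/20,v[4:] if n=='side' else 0,m.shape,a)
    cv2.drawContours(im,cv2.findContours(rr,0,1)[0],-1,(0,0,255),1);cv2.drawContours(im,cv2.findContours(m,0,1)[0],-1,(0,255,0),1)
    k=min(760/im.shape[1],600/im.shape[0]);cv2.imwrite(f'pics/{n}5.png',cv2.resize(im,None,fx=k,fy=k))
E
```

```text
both 282.77777777777777 [496.74769878 -35.4531329 ] 14.834577079386852 1.1009738239496023
top 63.47222222222222 [496.7731931 -36.262599 ] 14.715163883838837 1.13986157081906
side 180.94444444444446 [497.94673083 -34.58140802] 14.628275313423808 1.048555459397345
shift 266.30555555555554 [496.6315923  -35.13372288] 14.779093307765033 1.0870457635312907 [0.34649751 0.08189496]
```

View pics/top5.png

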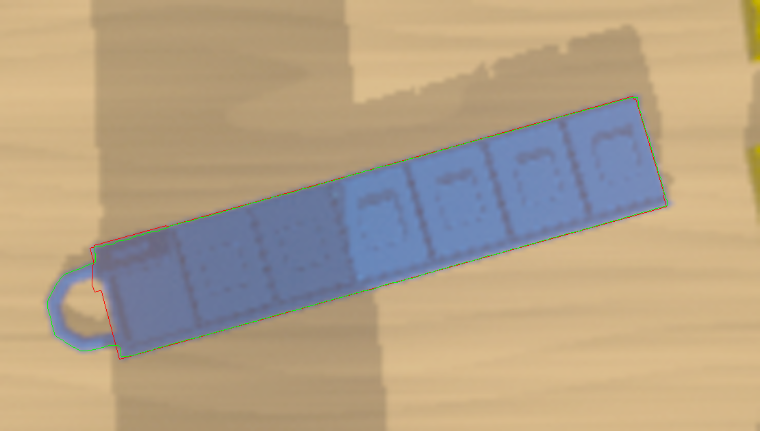

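View pics/side5.png

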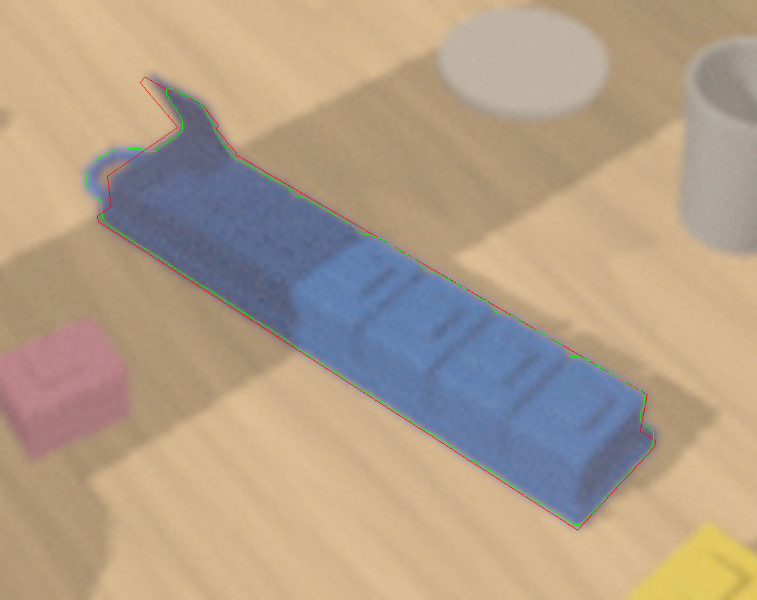

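```bash
python3 - <<'E'
from h import *
from scipy.spatial.transform import Rotation as Ro
s=sensors.state();R=Ro.from_euler('xyz',s['ee_rot'],degrees=True).as_matrix();print(s['time_s'],R.round(3))
ang=np.degrees(np.arctan2(R[1,1],R[0,1]));print('jaw az',ang,'need turn mod180',(104.8-ang+90)%180-90)
c,si=np.cos(np.radians(14.8)),np.sin(np.radians(14.8))
for y in(126,84):
  for x in(60,34,23,14.6,9.3,6,-1):
    P=np.array([496.8+c*x-si*y,-35.4+si*x+c*y]);print(y,x,P.round(1),((P-s['ee_pos'][:2])/1000).round(4))
for n in('clock','cup','case','coaster','medicine','flashlight'):
    for fn in('top','side'):
        f=grab_frame(fn);d=finder.spot_point(f,n)
        if d: print(n,fn,d[0]['conf'],onz(f,d[0]['point'],0).round(0))
E
```

```text
0.95 [[ 0.     0.336  0.942]
 [ 0.     0.942 -0.336]
 [-1.     0.     0.   ]]
jaw az 70.36043884710364 need turn mod180 34.43956115289636
126 60 [522.6 101.7] [ 0.3294 -0.4398]
126 34 [497.5  95.1] [ 0.3042 -0.4465]
126 23 [486.9  92.3] [ 0.2936 -0.4493]
126 14.6 [478.7  90.1] [ 0.2855 -0.4514]
126 9.3 [473.6  88.8] [ 0.2803 -0.4528]
126 6 [470.4  88. ] [ 0.2771 -0.4536]
126 -1 [463.6  86.2] [ 0.2704 -0.4554]
84 60 [533.4  61.1] [ 0.3401 -0.4804]
84 34 [508.2  54.5] [ 0.3149 -0.4871]
84 23 [497.6  51.7] [ 0.3043 -0.4899]
84 14.6 [489.5  49.5] [ 0.2962 -0.492 ]
84 9.3 [484.3  48.2] [ 0.2911 -0.4934]
84 6 [481.1  47.3] [ 0.2879 -0.4942]
84 -1 [474.4  45.6] [ 0.2811 -0.496 ]
clock top 0.63 [320. 250.   0.]
cup top 0.86 [703. -86.   0.]
cup side 0.79 [702. -83.   0.]
case top 0.96 [715. 279.   0.]
case side 0.56 [708. 267.   0.]
coaster top 0.77 [693.  76.   0.]
coaster side 0.9 [684.  76.   0.]
medicine top 0.78 [ 346. -249.    0.]
medicine side 0.67 [ 348. -246.    0.]
flashlight top 0.97 [ 717. -288.    0.]
flashlight side 0.95 [ 717. -281.    0.]
```

Look-alikes in the top picture (512x384 px): yellow pods at (375,147) and (377,192), and a pink pod at (259,269). The seven blue pods run from (217,214) to (329,185). I choose the blue row. The open lid is on the pod at the loop end, (217,214), and tomorrow's is the next one, (238,212). Both are confirmed in the close crops.

play_rows([
  [0.02,-0.027,0,0.08,0],
  [0.04,-0.053,0,0.16,0],
  [0.06,-0.08,0,0.24,0],
  [0.08,-0.107,0,0.32,0],
  [0.1,-0.133,0,0.4,0],
  [0.12,-0.16,0,0.48,0],
  [0.14,-0.187,0,0.56,0],
  [0.16,-0.213,0,0.601,0],
], squeeze=10)

```text
time_s: 2.82
ee_pos: [354.0, 327.1, 214.2]
ee_rot: [28.5, 90.0, 43.5]
force: [0.1, 0.1, -0.8]
gripper_width: 41.0
```

play_rows([
  [0.021,-0.028,0,0,0],
  [0.042,-0.056,0,0,0],
  [0.063,-0.084,0,0,0],
  [0.084,-0.112,0,0,0],
  [0.105,-0.14,0,0,0],
  [0.126,-0.168,0,0,0],
  [0.148,-0.197,0,0,0],
  [0.169,-0.226,0,0,0],
])

```text
time_s: 3.48
ee_pos: [523.2, 101.0, 214.2]
ee_rot: [11.9, 90.0, 26.7]
force: [0.7, 1.2, 0.8]
gripper_width: 0.7
```

play_rows([
  [0,0,-0.03,0,0],
  [0,0,-0.06,0,0],
  [0,0,-0.09,0,0],
  [0,0,-0.115,0,0],
  [0,0,-0.135,0,0],
  [0,0,-0.146,0,0],
  [0,0,-0.146,0,0],
  [0,0,-0.146,0,0],
])

```text
time_s: 4.15
ee_pos: [522.2, 102.6, 67.8]
ee_rot: [168.1, 89.9, -177.1]
force: [-0.1, -0.3, -0.4]
gripper_width: 0.4
```

```bash
python3 - <<'E'
from h import *
s=sensors.state();print(s['time_s'],s['ee_pos'],s['ee_rot'],s['force'],s['gripper_width'])
ims=[]
for n in('top','side'):
    f=grab_frame(n);q=proj(f,[475,90,50])[0].astype(int)
    im=f['img'][q[1]-60:q[1]+60,q[0]-60:q[0]+60];im=cv2.resize(im,(400,400),interpolation=cv2.INTER_CUBIC)
    ims.append((255*(im/255.)**.5).astype(np.uint8))
cv2.imwrite('pics/a1.png',np.hstack(ims))
E
```

```text
4.15 [522.18099125 102.57686095  67.76863983] [ 168.05961384   89.94636885 -177.14546347] [-0.12873299 -0.33582444 -0.3602946 ] 0.4056848159925267
```

View pics/a1.png

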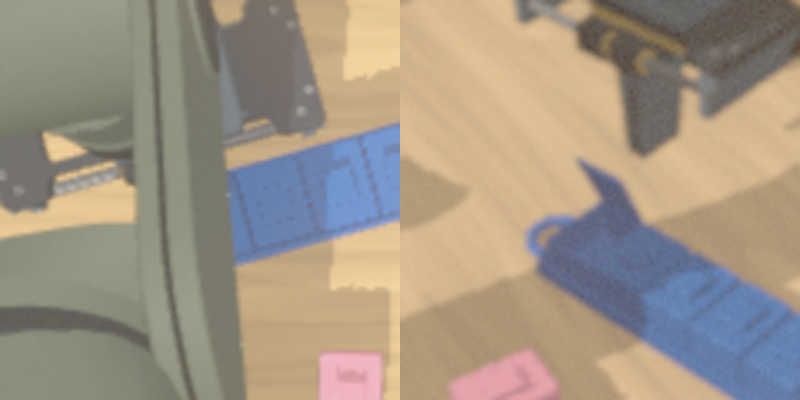

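The left half is the top view, where the arm hides the open pod. The right half is the side view: the closed fingertip, at about (640,150), sits behind the open lid's outer face, at about (610,195). Tray and finger are aligned, so I push in.

play_rows([
  [-0.0097,-0.0026,0,0,0],
  [-0.0193,-0.0051,0,0,0],
  [-0.0251,-0.0066,0,0,0],
  [-0.029,-0.0077,-0.0015,0,0],
  [-0.0329,-0.0087,-0.003,0,0],
  [-0.0358,-0.0095,-0.0045,0,0],
  [-0.0396,-0.0105,-0.0075,0,0],
  [-0.0439,-0.0116,-0.0105,0,0],
])

```text
time_s: 4.92
ee_pos: [478.4, 90.9, 57.3]
ee_rot: [0.2, 90.0, 15.0]
force: [0.4, 1.2, 0.3]
gripper_width: 0.4
```

```bash
python3 - <<'E'
from h import *
s=sensors.state();print(s['time_s'],s['ee_pos'],s['ee_rot'],s['force'],s['gripper_width'])
f=grab_frame('side');q=proj(f,[475,90,50])[0].astype(int)
im=f['img'][q[1]-60:q[1]+60,q[0]-60:q[0]+60];im=cv2.resize(im,(500,500),interpolation=cv2.INTER_CUBIC)
cv2.imwrite('pics/a2.png',(255*(im/255.)**.5).astype(np.uint8))
E
```

```text
4.9167 [478.38804587  90.89615752  57.28763935] [ 0.18185819 89.96118819 14.97575843] [0.41248031 1.17010058 0.28255406] 0.37620772750820425
```

View pics/a2.png

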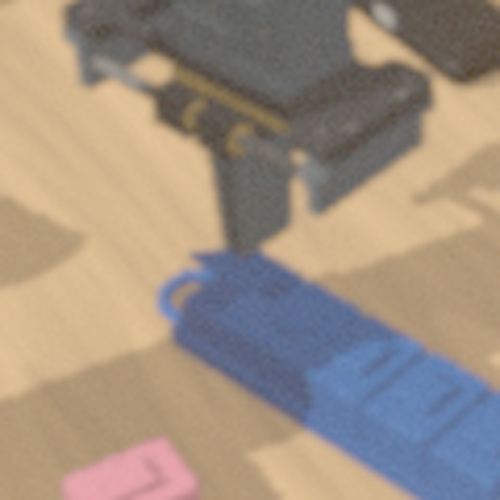

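The lid is now low, with its edge near (210,260) and the fingertip on it at (245,250). I continue down onto the bar.

play_rows([
  [-0.0025,-0.0007,-0.004,0,0],
  [-0.0051,-0.0014,-0.008,0,0],
  [-0.0068,-0.0018,-0.012,0,0],
  [-0.0083,-0.0022,-0.0145,0,0],
  [-0.0083,-0.0022,-0.0155,0,0],
  [-0.0083,-0.0022,-0.016,0,0],
  [-0.0083,-0.0022,-0.0165,0,0],
  [-0.0083,-0.0022,-0.017,0,0],
])

```text
time_s: 5.63
ee_pos: [469.4, 88.6, 41.1]
ee_rot: [173.4, 89.9, -171.8]
force: [-5.4, -1.5, 12.0]
gripper_width: 0.2
```

play_rows([
  [0,0,-0.0003,0,0],
  [0,0,-0.0003,0,0],
  [0,0,0.006,0,0],
  [0,0,0.02,0,0],
  [0,0,0.04,0,0],
  [0,0,0.06,0,0],
  [0,0,0.07,0,0],
  [0,0,0.07,0,0],
])

```text
time_s: 6.3
ee_pos: [472.2, 89.1, 113.0]
ee_rot: [-4.5, 89.6, 10.3]
force: [1.0, -0.8, 0.4]
gripper_width: 0.8
```

```bash
python3 - <<'E'
from h import *
s=sensors.state();print(s['time_s'],s['ee_pos'],s['ee_rot'],s['force'],s['gripper_width'])
f=grab_frame('side');q=proj(f,[475,90,50])[0].astype(int)
im=f['img'][q[1]-50:q[1]+50,q[0]-50:q[0]+50];im=cv2.resize(im,(600,600),interpolation=cv2.INTER_CUBIC)
cv2.imwrite('pics/a3.png',(255*(im/255.)**.5).astype(np.uint8))
E
```

```text
6.3 [472.24691985  89.14107023 112.98690876] [-4.53182752 89.64036752 10.26472994] [ 0.9784052  -0.7527344   0.35350191] 0.8168985785259004
```

View pics/a3.png

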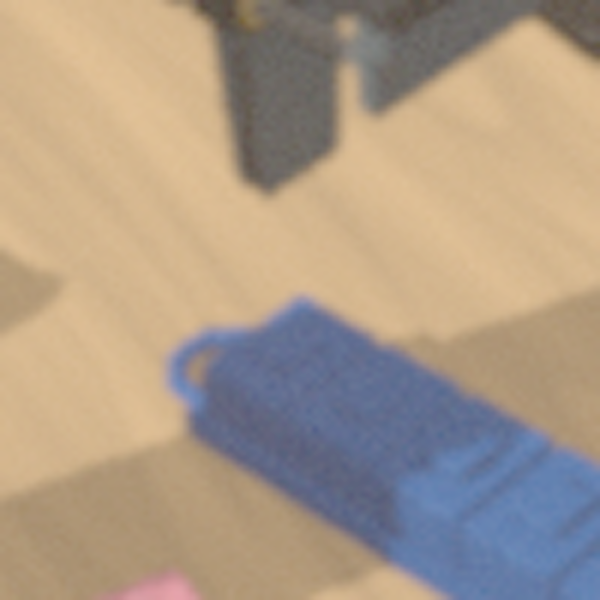

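The lid is flush: the row's top edge runs unbroken from (300,300) to (600,460). Next is tomorrow's pod.

play_rows([
  [0.001,-0.012,0,0,0],
  [0.002,-0.025,0,0,0],
  [0.003,-0.036,0,0,0],
  [0.0035,-0.043,0,0,0],
  [0.0035,-0.043,-0.015,0,0],
  [0.0035,-0.043,-0.03,0,0],
  [0.0035,-0.043,-0.038,0,0],
  [0.0035,-0.043,-0.038,0,0],
])

```text
time_s: 7.02
ee_pos: [472.0, 45.5, 70.5]
ee_rot: [166.8, 89.7, -178.4]
force: [-0.5, 1.1, 0.5]
gripper_width: 0.3
```

```bash
python3 - <<'E'
from h import *
ims=[]
for i in range(6):
    s=sensors.state();print(s['time_s'],s['ee_pos'].round(1) if hasattr(s['ee_pos'],'round') else s['ee_pos'],s['gripper_width'])
    f=grab_frame(('top','side')[i%2])
    if i<2:
        q=proj(f,[475,50,40])[0].astype(int)
        im=f['img'][q[1]-50:q[1]+50,q[0]-50:q[0]+50];im=cv2.resize(im,(400,400),interpolation=cv2.INTER_CUBIC);ims.append((255*(im/255.)**.5).astype(np.uint8))
cv2.imwrite('pics/a4.png',np.hstack(ims))
E
```

```text
7.0167 [472.   45.5  70.5] 0.32182257275707066
7.0667 [472.8  45.6  71.6] 0.02790770860798742
7.1167 [473.6  45.8  72.3] 0.3523745555614851
7.1667 [474.   45.8  72.8] 0.22544064290321975
7.2167 [474.1  45.9  73. ] 0.3007070179458932
7.2667 [474.2  45.9  73.1] 0.3397633586166513
```

View pics/a4.png

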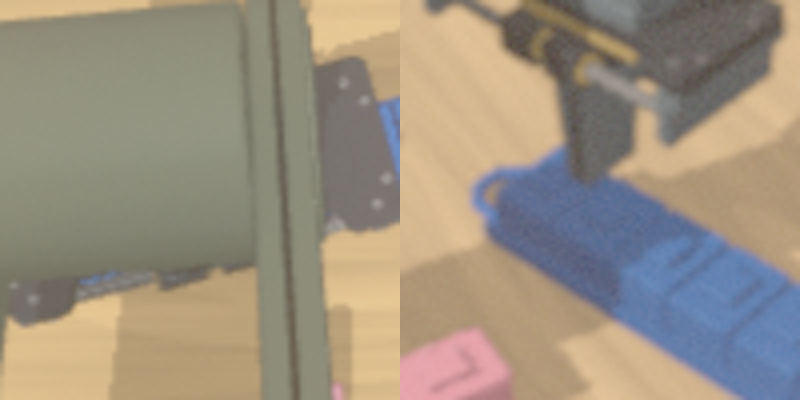

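play_rows([
  [0,0,-0.004,0,0],
  [0,0,-0.009,0,0],
  [0,0,-0.013,0,0],
  [0,0,-0.016,0,0],
  [0,0,-0.018,0,0],
  [0,0,-0.02,0,0],
  [0,0,-0.021,0,0],
  [0,0,-0.021,0,0],
])

```text
time_s: 7.98
ee_pos: [473.5, 45.7, 51.2]
ee_rot: [159.0, 90.0, 173.8]
force: [-0.2, 0.4, 0.6]
gripper_width: 0.4
```

play_rows([
  [0,0,0,0,0],
  [0,0,0,0,0],
  [0,0,0,0,0],
  [0,0,0,0,0],
  [0,0,0,0,0],
  [0,0,0,0,0],
  [0,0,0,0,0],
  [0,0,0,0,0],
])

```text
time_s: 8.65
ee_pos: [473.6, 45.7, 51.5]
ee_rot: [63.6, 90.0, 78.4]
force: [0.7, -0.4, -0.4]
gripper_width: 0.8
```

```bash
python3 - <<'E'
from fit import *
s=sensors.state();print(s['time_s'],s['ee_pos'],s['ee_rot'],s['force'],s['gripper_width'])
f=grab_frame('side');p=[496.8,-35.4,np.radians(14.8)]
q=proj(f,[475,50,40])[0].astype(int);a=q-50
im=f['img'][a[1]:a[1]+100,a[0]:a[0]+100];im=cv2.resize(im,(600,600),interpolation=cv2.INTER_CUBIC);im=(255*(im/255.)**.5).astype(np.uint8)
for y in(126,84,42):
    k=((proj(f,[W(p,x,y+d,36) for x,d in((-26,-20),(26,-20),(26,20),(-26,20))])-a+.5)*6).astype(np.int32);cv2.polylines(im,[k.reshape(-1,1,2)],True,(0,255,255),1)
cv2.imwrite('pics/a5.png',im)
E
```

```text
8.65 [473.58717638  45.74951033  51.50116735] [63.58298461 89.99503286 78.37647744] [ 0.67958834 -0.38270583 -0.44872124] 0.8214816481147489
```

View pics/a5.png

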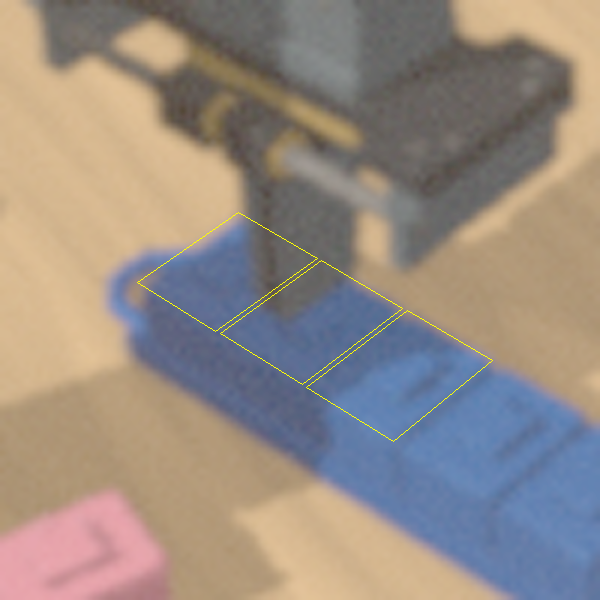

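The fingertip, at about (290,318), hangs above the second lid from the loop, roughly 10 mm over the bar. I hold it there.

play_rows([
  [0,0,0,0,0],
  [0,0,0,0,0],
  [0,0,0,0,0],
  [0,0,0,0,0],
  [0,0,0,0,0],
  [0,0,0,0,0],
  [0,0,0,0,0],
  [0,0,0,0,0],
])

```text
time_s: 9.37
ee_pos: [473.6, 45.8, 51.5]
ee_rot: [96.9, 90.0, 111.7]
force: [0.0, 0.3, -0.1]
gripper_width: 0.5
```

play_rows([
  [0,0,0,0,0],
  [0,0,0,0,0],
  [0,0,0,0,0],
  [0,0,0,0,0],
  [0,0,0,0,0],
  [0,0,0,0,0],
  [0,0,0,0,0],
  [0,0,0,0,0],
])

```text
time_s: 10.03
ee_pos: [473.6, 45.8, 51.5]
ee_rot: [71.8, 90.0, 86.6]
force: [0.4, 0.2, 0.1]
gripper_width: 0.5
```

play_rows([
  [0,0,0,0,0],
  [0,0,0,0,0],
  [0,0,0,0,0],
  [0,0,0,0,0],
  [0,0,0,0,0],
  [0,0,0,0,0],
  [0,0,0,0,0],
  [0,0,0,0,0],
])

```text
time_s: 10.7
ee_pos: [473.6, 45.8, 51.5]
ee_rot: [98.0, 90.0, 112.8]
force: [0.5, 0.5, -0.1]
gripper_width: 0.8
```

play_rows([
  [0,0,0,0,0],
  [0,0,0,0,0],
  [0,0,0,0,0],
  [0,0,0,0,0],
  [0,0,0,0,0],
  [0,0,0,0,0],
  [0,0,0,0,0],
  [0,0,0,0,0],
])

```text
time_s: 11.37
ee_pos: [473.5, 45.8, 51.5]
ee_rot: [108.6, 90.0, 123.4]
force: [-0.3, 0.2, 0.6]
gripper_width: 0.3
```

play_rows([
  [0,0,0,0,0],
  [0,0,0,0,0],
  [0,0,0,0,0],
  [0,0,0,0,0],
  [0,0,0,0,0],
  [0,0,0,0,0],
  [0,0,0,0,0],
  [0,0,0,0,0],
])

```text
time_s: 12.03
ee_pos: [473.6, 45.8, 51.5]
ee_rot: [90.2, 90.0, 105.0]
force: [0.3, -0.2, -0.3]
gripper_width: 0.7
```

```bash
python3 - <<'E'
from h import *
f=grab_frame('side');cv2.imwrite('pics/end.png',cv2.resize(f['img'],(800,600)))
s=sensors.state();print(s['time_s'],s['ee_pos'],s['force'])
E
```

```text
12.0833 [473.57472757  45.75679423  51.47921094] [ 0.3623627  -0.68035754  0.82577028]
```

View pics/end.png

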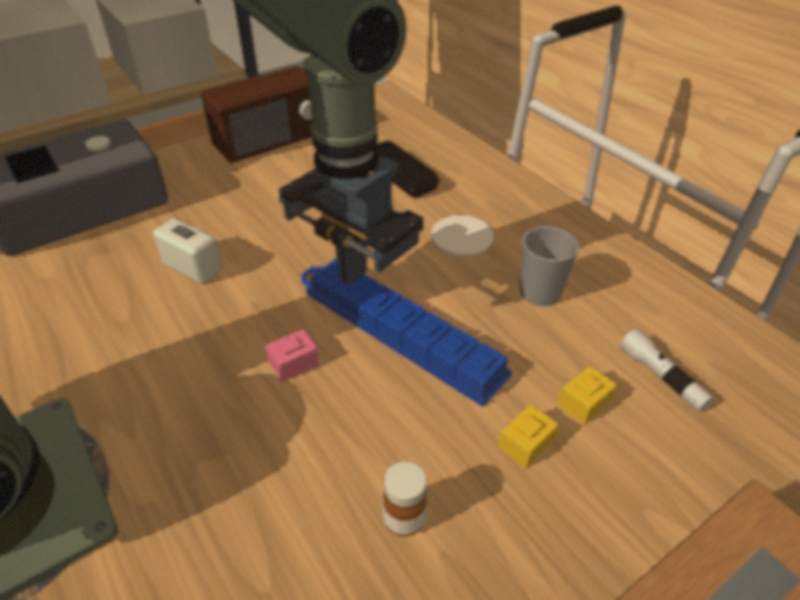

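The last picture shows all loose objects where they were, with the fingertips at (350,280) over the second lid. I hand in.

```bash
python3 -c "
from h import *
job_done()"
```

```text
the job is handed in; nothing more can be done
```

I pushed the open lid shut and pointed at tomorrow's compartment. I handed in at about 12 s on the robot's clock, with the arm still in the pointing pose.

- **Lid:** The open compartment was the one at the loop end. I closed the lid with the fingertips and pressed the bar to its stop. The reading there was 12 N at 41.1 mm, matching the expected bar top of 41 mm. The side picture afterwards shows the lid flush with the row.
- **Pointing:** I held the closed fingertips over the second compartment for about 4 s. They read (473.6, 45.8, 51.5) mm, against an estimated bar centre of (474.4, 45.6). That is about 10 mm above the bar, with no contact force.
- **Other things:** In the last side picture the cup, case, coaster, flashlight, jar and clock are where they were.

**Limits of the checks:** The arm hid both compartments in the top view, so the shut lid and the pointing were confirmed only by the side camera, the position readings and the force readings. The two cameras' separate fits of the tray differed by about 2 mm.

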